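# Straighten the row of tins on the flea-shop display board

## Robot

A 6-joint arm with a two-finger parallel gripper is mounted at the origin on the work surface. World frame = base frame: x ahead of the robot, y to its left, z up, the work surface at z = 0. Lengths are in m, angles in degrees, forces in N, time in s.
With the tool pointing down it reaches from about 0.4 to 0.825 m from the base axis. Payload 7 kg.
Tool frame: the origin (TCP) lies on the front face of the gripper's body, between the roots of the fingers; the fingertips stand 66 mm ahead of it and the grasp point (between the pads) lies 47 mm ahead of it; z points along the fingers, y is the line along which they close (so a half turn about z gives the same grasp; the last joint's range is limited). The gripper opens to 88 mm and grips with 3 to 60 N. Pads are 19 mm wide; open, the fingers measure 130 mm over their backs; the gripper's body (78 mm by 193 mm) begins 47 mm behind the grasp point.
Start: joints at [91.507, 20.546, 0.682, 0, -70.136, -16.507], TCP at [0.175, 0.652, 0.292] pointing down, gripper open.
Joint ranges: [-176.03, 176.03], [-82.01, 121.73], [-58.28, 71.71], [-173.87, 95.51], [-174.79, -0.11], [-173.66, 173.66]. Speed limits (degrees/s): [136.94, 136.94, 172.46, 180, 180, 180].

## Interface

Orientations are given as [roll, pitch, yaw] about the fixed x, y, z axes, in that order (R = Rz(yaw) Ry(pitch) Rx(roll)).
In Python, from plant import ctrl gives the robot as it stands.
- The arm moves only by the tool send_rows, never from a script. Its argument "deltas" is a list of rows, each a list of 2 entries, a list of its own where there are three numbers: the shift along the tool's x, y, z each as a share of 800 mm, from -1 to 1, then the turn about the tool's z as a share of 90 degrees, from -1 to 1. A call has exactly 5 rows; each row is the pose to reach, as a shift and turn from the pose commanded when the call began, along the tool's axes at that moment; what a row does not reach only later rows make up. A row lasts 1/12 s, in which the tool goes at most 41.7 mm and 7.16 degrees, less where a joint would pass 70% of its speed; a pose out of reach is approached as far as the arm can. A call with a number of a shift or a turn outside -1 to 1 is refused whole. A call with a gripper value outside its range is refused whole. "gripper" is the opening, from 0 (shut) to 1 (fully open), set as the call begins (left out, the last holds). The fingers move at their own pace and stop on an object; the grip force is fixed at half the most. Time passes only in rows, so rows that repeat a pose let the fingers close, or fill a call up. It gives the time, the measured TCP pose, the force, the opening and the grip force at its end, in the units of the state.
- ctrl.get_obs(): the state, without advancing time (a new reading comes with each control period).
- ctrl.snapshot(name): name is "scene" or "top"; returns a dict with "color" (420x560x3 uint8, red, green, blue), "vertical_fov" (degrees; the focal length in pixels is half the picture's height over the tangent of half this angle, whatever the lens; pixels are square), "cx", "cy" (the principal point, pixels), "rvec" (rotation vector, rad) and "tvec" (3), from world to camera coordinates, as OpenCV has them. Camera axes: x right, y down, z forward; pixel columns grow to the right and rows downward; lengths in m; the calibration is good to about 2 mm. A picture is of the moment at which its call begins. There is no depth.
- ctrl.close_job(): hands the job in; it is judged then, once.
Trained networks look in a picture, given as the dict that the camera call returned (one of the last four; its "shot" number tells which), for a name from the list of things; names that differ only in an ending like _2 or _b are one class to them, and where a whole thing is asked for, a point or a joint stands for the part that bears it (a point fixed in the world has none). Each returns a list of dicts, best first, with "conf" (0 to 1); they miss things now and then, are a little off and sometimes report something else, mostly with a low value. They report only what shows in the picture. A call takes as long as a camera call. They do not tell look-alikes from the thing itself.
- ctrl.boxes_of(picture, thing): "xy" ([column, row] as shares, 0 to 1, of the picture: columns of its width, rows of its height, amid what is visible of it).
- ctrl.cut_out(picture, thing): "pixels" (420x560 bool, what is visible of it) and "xy" ([column, row] as shares, 0 to 1, of the picture: columns of its width, rows of its height, amid what is visible of it).
The state is a dict: "clock": time; "joint_pos": joint angles; "qvel": joint speeds; "tau": joint torques, N m; "tool_pos": TCP position; "orientation": TCP orientation; "force": force on the tool from outside, world axes, zero at the start; "moment": the same for the moment, N m; "opening": finger opening in m; "gripper_force": force on a finger pad.
Only numpy, scipy, OpenCV 4.12 (cv2) and the standard library are available. Lean on these libraries where they do the work, as an engineer would, in place of code of your own. Each camera call takes 0.05 s, during which the arm holds its last target. There are 200 camera calls.

## Task

Straighten the ragged row of five small tins on the wooden display board: pick up the aluminium ruler by its black grip and push the tins away from you with its long edge until the near sides of all five stand in one straight line on the red tape, the square ones squared up to it, without the robot itself touching or tipping any tin. Then lay the ruler flat on its green mat again, wholly on the mat and along it, and leave the other wares undisturbed.

Things in the scene. Friction and masses are not known exactly. Their poses are not given: they have to be found in the camera images.
- board: Fixed wooden display board, 280 (its x) by 400 (its y) by 15 mm high. Origin: centre of its underside. The tins stand on its top (15 mm above the origin). A red tape line 8 mm wide runs right across the top along the board's own y, centred on its x = 0. The board's x points away from the robot; yaw within about 0.2 rad of the world's.
- ruler_grip (a point): Aluminium ruler with a raised grip: a flat blade 80 (its x) by 360 (its y) by 5 mm with straight long edges 40 mm either side of the middle, and on top of it, in the middle, an upright black grip rib 16 mm thick (x), 100 mm long (y), 45 mm high. The same either way round; 0.25 kg; loose. This point is the middle of the rib, 27.5 mm above the ruler's underside and 22.5 mm below the top of the rib; x across the blade, y along it, z up.
- mat: Fixed thin green mat beside the board, on which the ruler lies at the start: 140 (its x) by 420 (its y) by 3 mm. Origin: centre of its underside; its top is 3 mm above the table.
- tin_blue: Small closed square blue tin with a paper band, 50 by 50 mm, 56 mm tall, about 0.1 to 0.2 kg, loose. Origin: centre of its underside; at the start its faces are turned up to 0.22 rad from the board's axes (its x is the one nearest the board's x). It starts on the robot's side of the tape, in a ragged row with the other tins along the board's y.
- tin_yellow: Small closed square yellow tin with a red band, 50 by 50 mm, 56 mm tall, about 0.1 to 0.2 kg, loose. Origin: centre of its underside; at the start its faces are turned up to 0.22 rad from the board's axes (its x is the one nearest the board's x). It starts on the robot's side of the tape, in a ragged row with the other tins along the board's y.
- tin_green: Small closed square green tin with a brass band, 50 by 50 mm, 56 mm tall, about 0.1 to 0.2 kg, loose. Origin: centre of its underside; at the start its faces are turned up to 0.22 rad from the board's axes (its x is the one nearest the board's x). It starts on the robot's side of the tape, in a ragged row with the other tins along the board's y.
- tin_copper: Small closed round copper tin with a paper band, 50 mm in diameter, 56 mm tall, about 0.1 to 0.2 kg, loose. Origin: centre of its underside. It starts on the robot's side of the tape, in a ragged row with the other tins along the board's y.
- tin_white: Small closed round white tin with a blue band, 50 mm in diameter, 56 mm tall, about 0.1 to 0.2 kg, loose. Origin: centre of its underside. It starts on the robot's side of the tape, in a ragged row with the other tins along the board's y.
- candlestick: Brass candlestick, 48 mm wide foot, 85 mm tall, on the board behind the tape; loose, to be left alone. Origin: centre of its underside.
- eggcup: Blue egg cup, 44 mm wide, 50 mm tall, on the board behind the tape; loose, to be left alone. Origin: centre of its underside.
- van: Red and white toy van, 52 by 110 by 67 mm, left of the board; loose, to be left alone. Origin: centre of its underside.
- mug: White mug, 80 mm wide, 90 mm tall, left of the board; loose, to be left alone. Origin: centre of its underside.
- bell: Brass hand bell, 60 mm wide, 90 mm tall, behind and right of the board; loose, to be left alone. Origin: centre of its underside.
There are look-alikes about, which are no part of the job. There is more than one size of the tin_yellow; the one meant has the size given above.

How it is judged:
By the outcome, as a careful person would: the job done as asked, in the order asked, and still so for the second after the job is handed in, with the robot touching nothing.
It also fails if it takes over 64 s, if anything falls off the work surface, if the arm or the gripper's body presses on something with over 40 N, if the wrist force passes 120 N, or if a joint passes its speed limit or range.

## Working session

There is one attempt and no reset: what is moved stays moved. The work goes in short steps, Python scripts to look and compute and a tool call to move; the robot and the scene stay as the last step left them, time stands still between calls to the robot, and variables do not carry over. Pictures are saved under pics/ and viewed, at most 10 in all, crops included, and the job is handed in when it is done.

Besides the shell and the picture viewer there is one more tool, called after ">>>" in YAML: its name, and indented under it one key for each argument. send_rows: Moves the arm, as the interface text tells. Shift numbers are shares of 800 mm and turn numbers shares of 90 degrees, none past 1 either way. Its arguments: {"type":"object","properties":{"deltas":{"type":"array","items":{"type":"array"}},"gripper":{"type":"number"}},"required":["deltas"]}

```bash
ls; mkdir -p pics
python3 - <<'E'
from plant import ctrl
import cv2,pickle
o=ctrl.get_obs();print(o['clock'],o['tool_pos'],o['orientation'],o['opening'])
ims=[]
for n in('scene','top'):
    s=ctrl.snapshot(n);pickle.dump(s,open(n+'.pkl','wb'))
    cv2.imwrite(f'pics/{n}0.png',s['color'][...,::-1])
    print(n,s['vertical_fov'],s['cx'],s['cy'],s['rvec'],s['tvec'])
    for t in 'board ruler_grip mat tin_blue tin_yellow tin_green tin_copper tin_white candlestick eggcup van mug bell'.split():
        print(t,[(round(d['conf'],2),round(d['xy'][0]*560),round(d['xy'][1]*420)) for d in ctrl.boxes_of(s,t)][:4])
E
```

```text
pics
0.0 [0.17462923 0.65161159 0.29121646] [ 1.79902491e+02 -7.68564254e-03 -1.50095621e+01] 0.08742349603393512
scene 50.840238263647706 282.638384313397 212.71924881179456 [ 1.7196584   2.06220363 -0.64043567] [ 0.02932612 -0.38912027  1.69992173]
board [(0.59, 289, 244)]
ruler_grip [(0.55, 173, 185), (0.28, 320, 270)]
mat [(0.58, 185, 189)]
tin_blue [(0.95, 245, 213), (0.17, 159, 268)]
tin_yellow [(0.72, 353, 166), (0.7, 312, 221)]
tin_green [(0.76, 290, 220)]
tin_copper [(0.57, 268, 215)]
tin_white [(0.89, 330, 234)]
candlestick [(0.6, 317, 270)]
eggcup [(0.73, 238, 247), (0.7, 294, 218)]
van [(0.58, 398, 220)]
mug [(0.67, 393, 252)]
bell [(0.66, 157, 271)]
top 56.0417307246865 275.2897292521587 211.34870049869684 [ 2.01626598 -2.17168182  0.25854933] [0.08632956 0.51056165 0.89732238]
board [(0.8, 259, 206)]
ruler_grip [(0.66, 424, 253)]
mat [(0.84, 409, 254)]
tin_blue [(0.88, 308, 209)]
tin_yellow [(0.63, 190, 334), (0.59, 229, 215), (0.25, 424, 252)]
tin_green [(0.96, 255, 215), (0.7, 440, 263)]
tin_copper [(0.63, 284, 212)]
tin_white [(0.93, 208, 207), (0.67, 130, 249)]
candlestick [(0.61, 212, 157)]
eggcup [(0.51, 308, 162), (0.34, 213, 157)]
van [(0.98, 126, 248), (0.22, 383, 130)]
mug [(0.62, 130, 192)]
bell [(0.71, 385, 128), (0.71, 308, 212), (0.2, 209, 207)]
```

Run:
```python
import cv2
a=cv2.imread('pics/top0.png');cv2.imwrite('pics/t0.png',cv2.resize(a[100:380,80:480],None,fx=2,fy=2,interpolation=cv2.INTER_CUBIC))
```

```text
(no output)
```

View pics/scene0.png

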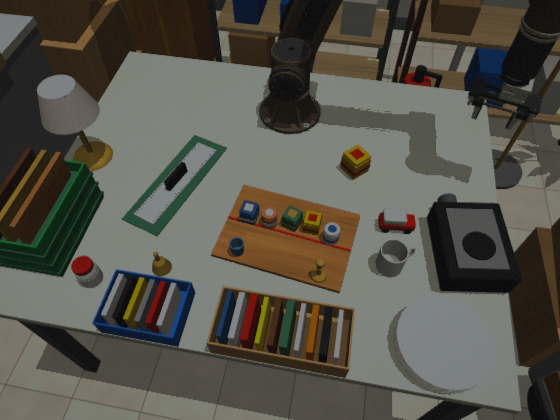

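View pics/t0.png

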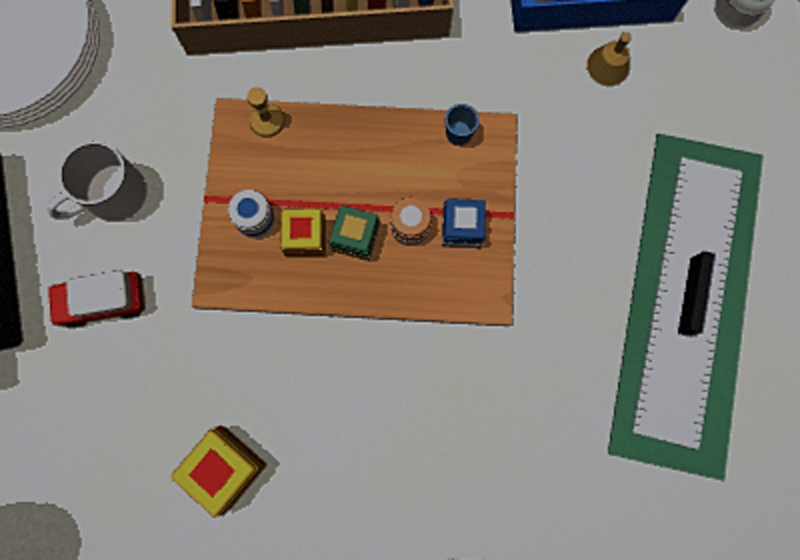

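The meant yellow tin is at scene (312,221) / top (229,215). The look-alike is the larger yellow tin at scene (353,166) / top (190,334), outside the row. The other low-confidence detections (ruler at scene 320,270, which is the candlestick; tin_white at 130,249; bell at 308,212) are mistakes. The ruler is on the green mat at top (424,253).

```bash
cat > h.py <<'E'
import numpy as np,cv2
from scipy.optimize import minimize
def K(s):
    f=210/np.tan(np.radians(s['vertical_fov']/2));return np.array([[f,0,s['cx']],[0,f,s['cy']],[0,0,1.]])
def proj(s,P): return cv2.projectPoints(np.float64(P),np.float64(s['rvec']),np.float64(s['tvec']),K(s),None)[0][:,0]
def back(s,uv,z):
    R=cv2.Rodrigues(np.float64(s['rvec']))[0];C=-R.T@np.float64(s['tvec'])
    d=R.T@np.linalg.inv(K(s))@np.array([uv[0],uv[1],1.]);return C+d*(z-C[2])/d[2]
def box(lx,ly,z0,z1): return np.array([[x,y,z] for x in(-lx/2,lx/2) for y in(-ly/2,ly/2) for z in(z0,z1)])
def cyl(r,z0,z1):
    a=np.linspace(0,2*np.pi,40);return np.array([[r*np.cos(t),r*np.sin(t),z] for t in a for z in(z0,z1)])
def place(M,x,y,th):
    c,s=np.cos(th),np.sin(th);return M@np.array([[c,s,0],[-s,c,0],[0,0,1]])+[x,y,0]
def hullmask(m):
    n,l,st,_=cv2.connectedComponentsWithStats(m.astype(np.uint8));m=(l==1+np.argmax(st[1:,4])).astype(np.uint8)
    h=cv2.convexHull(cv2.findNonZero(m));o=np.zeros_like(m);cv2.fillConvexPoly(o,h,1);return o.astype(float)
def fit(pairs,M,x0):
    S=4;big=[(s,hullmask(m)) for s,m in pairs]
    def ren(s,p):
        uv=(proj(s,place(M,*p))+.5)*S-.5;o=np.zeros((420*S,560*S),np.uint8)
        h=cv2.convexHull(np.float32(uv));cv2.fillConvexPoly(o,np.round(h*16).astype(np.int32),255,shift=4)
        return cv2.resize(o,(560,420),interpolation=cv2.INTER_AREA)/255.
    def cost(p): return sum(np.abs(ren(s,p)-m).sum()/m.sum() for s,m in big)
    st=np.array([x0]+[np.array(x0)+d for d in([.012,0,0],[0,.012,0],[0,0,.1])])
    r=minimize(cost,x0,method='Nelder-Mead',options=dict(initial_simplex=st,xatol=2e-4,fatol=1e-4))
    return r.x,r.fun/len(big)
E
cat > look.py <<'E'
from h import *
from plant import ctrl
import sys
TINS=['tin_blue','tin_copper','tin_green','tin_yellow','tin_white']
MOD=dict(board=box(.28,.4,0,.015),mat=box(.14,.42,0,.003),ruler_grip=box(.08,.36,.003,.008))
for t in TINS: MOD[t]=cyl(.025,.015,.071) if t[4:] in('copper','white') else box(.05,.05,.015,.071)
def measure(names,cams=('top','scene'),sep=True,px=None):
    S={c:ctrl.snapshot(c) for c in cams};out={}
    for n in names:
        M=MOD[n];zt=M[:,2].mean();pr=[]
        for c in cams:
            r=ctrl.cut_out(S[c],n)
            if px and (n,c) in px: r=sorted(r,key=lambda d:np.hypot(d['xy'][0]*560-px[n,c][0],d['xy'][1]*420-px[n,c][1]))
            if r: pr.append((c,S[c],r[0]['pixels'],r[0]['xy']))
        for sub in ([[p] for p in pr] if sep else [])+[pr]:
            s,xy=sub[0][1],sub[0][3];g=back(s,(xy[0]*560,xy[1]*420),zt)
            x,f=fit([(p[1],p[2]) for p in sub],M,[g[0],g[1],-.05])
            print(n,'+'.join(p[0] for p in sub),np.round(x[:2]*1000,1),'yaw',round(np.degrees(x[2]),1),'res',round(f,3))
        out[n]=x
    return S,out
E
python3 - <<'E'
from look import *
import pickle
S,o=measure(['board','mat','ruler_grip']+TINS,px={('tin_yellow','top'):(229,215),('tin_yellow','scene'):(312,221),('ruler_grip','scene'):(173,185)})
pickle.dump(o,open('m0.pkl','wb'))
b=o['board'];c,s=np.cos(b[2]),np.sin(b[2])
for t in TINS+['ruler_grip']:
    d=o[t][:2]-b[:2];print(t,'in board',np.round(1000*np.array([c*d[0]+s*d[1],-s*d[0]+c*d[1]])),np.degrees(o[t][2]-b[2]).round(1))
for n,u in(('bigY',(190,334)),('candle',(212,157)),('eggcup',(308,162)),('van',(126,248)),('mug',(130,192))): print(n,back(S['top'],u,.05).round(3))
E
```

```text
board top [551.3  88. ] yaw -7.7 res 0.012
board scene [552.1  86.3] yaw -7.4 res 0.013
board top+scene [551.7  87.3] yaw -7.7 res 0.014
mat top [ 406.  -320.2] yaw 72.9 res 0.023
mat scene [ 405.6 -323.6] yaw 73.5 res 0.031
mat top+scene [ 406.  -321.5] yaw 73.1 res 0.031
ruler_grip top [ 406.1 -320.2] yaw 71.7 res 0.063
ruler_grip scene [ 406.2 -320.6] yaw 71.5 res 0.08
ruler_grip top+scene [ 406.4 -320.6] yaw 71.4 res 0.072
tin_blue top [512.5 -40.5] yaw -7.2 res 0.081
tin_blue scene [515.1 -42.5] yaw -5.0 res 0.103
tin_blue top+scene [514.2 -41.3] yaw -4.5 res 0.108
tin_copper top [519.7  24. ] yaw -1.1 res 0.051
tin_copper scene [683.1 147.1] yaw -35.3 res 0.964
tin_copper top+scene [519.7  24. ] yaw -1.2 res 0.509
tin_green top [510.6  94.4] yaw -20.8 res 0.062
tin_green scene [512.6  92.9] yaw -24.2 res 0.068
tin_green top+scene [510.6  93.5] yaw -22.4 res 0.078
tin_yellow top [514.5 156.1] yaw 0.1 res 0.086
tin_yellow scene [517.8 158.5] yaw -4.9 res 0.075
tin_yellow top+scene [516.  157.6] yaw -4.3 res 0.096
tin_white top [545.7 219.6] yaw -1.2 res 0.064
tin_white scene [548.1 219.8] yaw 3.4 res 0.085
tin_white top+scene [546.4 219.6] yaw 0.6 res 0.085
tin_blue in board [ -20. -132.] 3.2
tin_copper in board [-23. -67.] 6.5
tin_green in board [-42.   1.] -14.7
tin_yellow in board [-45.  65.] 3.4
tin_white in board [-23. 130.] 8.3
ruler_grip in board [ -89. -424.] 79.1
bigY [0.245 0.264 0.05 ]
candle [0.673 0.199 0.05 ]
eggcup [ 0.641 -0.044  0.05 ]
van [0.455 0.414 0.05 ]
mug [0.595 0.406 0.05 ]
```

```bash
cat > plan.py <<'E'
# usage: plan(list of (x,y,z,yaw_deg)) in m: prints shares per call, from the measured pose
from plant import ctrl
import numpy as np
def plan(W,start=None):
    o=ctrl.get_obs();p=list(o['tool_pos'])+[o['orientation'][2]] if start is None else list(start)
    print('at',np.round(p,4),'t',round(o['clock'],2),'F',np.round(o['force'],1),'open',round(o['opening'],4),'rp',np.round(o['orientation'][:2],2))
    for w in W:
        d=np.array(w[:3])-p[:3];y=np.radians(p[3]);dw=-((w[3]-p[3]+180)%360-180)
        s=np.array([np.cos(y)*d[0]+np.sin(y)*d[1],np.sin(y)*d[0]-np.cos(y)*d[1],-d[2]])
        print(np.round(s/.8,4).tolist(),round(dw/90,4),' dist',round(np.linalg.norm(d)*1000),'turn',round(dw,1))
        # what rounded numbers give
        p=list(w)
E
python3 -c "
from plan import *
Y=-18.4
plan([(.34,.55,.292,-15),(.46,.40,.292,-15),(.53,.22,.292,-15),(.54,.03,.292,-15),(.5,-.16,.292,-15),(.406,-.32,.25,Y)])"
```

```text
at [  0.1747   0.652    0.2922 -15.001 ] t 2.3 F [-0.4 -0.3 -1.3] open 0.0876 rp [-180.    0.]
[0.2326, 0.0696, 0.0002] -0.0  dist 194 turn -0.0
[0.1934, 0.1423, -0.0] 0.0  dist 192 turn 0
[0.1428, 0.1947, -0.0] 0.0  dist 193 turn 0
[0.0735, 0.2262, -0.0] 0.0  dist 190 turn 0
[0.0132, 0.2423, -0.0] 0.0  dist 194 turn 0
[-0.0617, 0.2236, 0.0525] 0.0378  dist 190 turn 3.4
```

>>> send_rows:
  deltas:
    - [[0.233, 0.07, 0], 0]
    - [[0.233, 0.07, 0], 0]
    - [[0.233, 0.07, 0], 0]
    - [[0.233, 0.07, 0], 0]
    - [[0.233, 0.07, 0], 0]
  gripper: 1

```text
clock: 2.72
tool_pos: [0.3426, 0.5477, 0.2924]
orientation: [-180.0, -0.0, -15.0]
force: [0.2, 0.5, 0.6]
opening: 0.0875
gripper_force: 0.0
```

>>> send_rows:
  deltas:
    - [[0.193, 0.142, 0], 0]
    - [[0.193, 0.142, 0], 0]
    - [[0.193, 0.142, 0], 0]
    - [[0.193, 0.142, 0], 0]
    - [[0.193, 0.142, 0], 0]

```text
clock: 3.13
tool_pos: [0.4617, 0.3969, 0.2925]
orientation: [180.0, -0.0, -15.1]
force: [1.0, -0.2, -0.5]
opening: 0.088
gripper_force: 0.0
```

>>> send_rows:
  deltas:
    - [[0.143, 0.195, 0], 0]
    - [[0.143, 0.195, 0], 0]
    - [[0.143, 0.195, 0], 0]
    - [[0.143, 0.195, 0], 0]
    - [[0.143, 0.195, 0], 0]

```text
clock: 3.55
tool_pos: [0.5307, 0.2165, 0.2925]
orientation: [-180.0, -0.0, -15.1]
force: [0.3, 0.9, -0.4]
opening: 0.088
gripper_force: 0.0
```

>>> send_rows:
  deltas:
    - [[0.074, 0.226, 0], 0]
    - [[0.074, 0.226, 0], 0]
    - [[0.074, 0.226, 0], 0]
    - [[0.074, 0.226, 0], 0]
    - [[0.074, 0.226, 0], 0]

```text
clock: 3.97
tool_pos: [0.54, 0.0264, 0.2925]
orientation: [180.0, -0.0, -15.1]
force: [0.1, 0.0, -0.6]
opening: 0.0879
gripper_force: 0.0
```

>>> send_rows:
  deltas:
    - [[0.013, 0.242, 0], 0]
    - [[0.013, 0.242, 0], 0]
    - [[0.013, 0.242, 0], 0]
    - [[0.013, 0.242, 0], 0]
    - [[0.013, 0.242, 0], 0]

```text
clock: 4.38
tool_pos: [0.4992, -0.1628, 0.2925]
orientation: [180.0, -0.0, -15.1]
force: [-0.6, 0.1, 0.2]
opening: 0.088
gripper_force: 0.0
```

>>> send_rows:
  deltas:
    - [[-0.062, 0.224, 0.052], 0.038]
    - [[-0.062, 0.224, 0.052], 0.038]
    - [[-0.062, 0.224, 0.052], 0.038]
    - [[-0.062, 0.224, 0.052], 0.038]
    - [[-0.062, 0.224, 0.052], 0.038]

```text
clock: 4.8
tool_pos: [0.4038, -0.3224, 0.2499]
orientation: [180.0, 0.0, -18.5]
force: [0.3, -0.1, 0.1]
opening: 0.0875
gripper_force: 0.0
```

Run:
```python
from plan import *
import cv2
plan([(.4061,-.3203,.12,-18.4),(.4061,-.3203,.0815,-18.4)])
s=ctrl.snapshot('scene');cv2.imwrite('pics/c1.png',cv2.resize(s['color'][90:260,80:280,::-1],None,fx=3,fy=3,interpolation=cv2.INTER_CUBIC))
```

```text
at [  0.4038  -0.3224   0.2499 -18.5003] t 4.8 F [ 0.3 -0.1  0.1] open 0.0875 rp [1.8e+02 5.0e-02]
[0.0019, -0.0035, 0.1623] -0.0011  dist 130 turn -0.1
[0.0, -0.0, 0.0481] -0.0  dist 38 turn -0.0
```

View pics/c1.png

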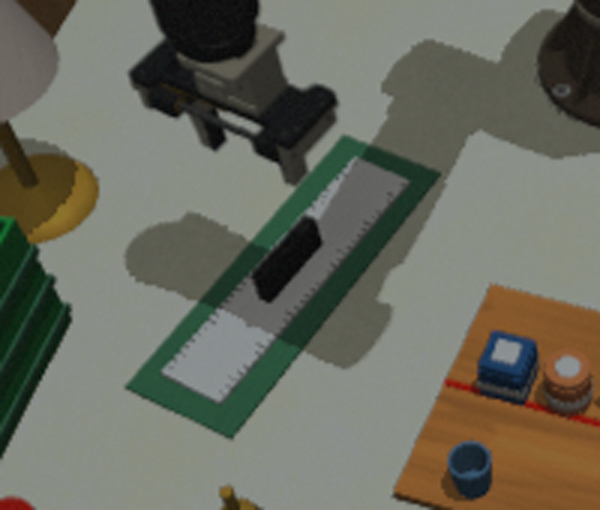

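The crop shows the open gripper above the ruler, its jaws across the black rib at crop (287,260). There is no other ruler. Next I go down and grip.

>>> send_rows:
  deltas:
    - [[0.002, -0.003, 0.05], 0]
    - [[0.002, -0.003, 0.1], 0]
    - [[0.002, -0.003, 0.14], 0]
    - [[0.002, -0.003, 0.162], 0]
    - [[0.002, -0.003, 0.162], 0]

```text
clock: 5.27
tool_pos: [0.4061, -0.3177, 0.1172]
orientation: [-180.0, 0.4, -18.5]
force: [0.4, -0.6, 0.0]
opening: 0.0878
gripper_force: 0.0
```

>>> send_rows:
  deltas:
    - [[0, 0, 0.015], 0]
    - [[0, 0, 0.03], 0]
    - [[0, 0, 0.042], 0]
    - [[0, 0, 0.048], 0]
    - [[0, 0, 0.048], 0]

```text
clock: 5.68
tool_pos: [0.4084, -0.3184, 0.0824]
orientation: [180.0, 0.0, -18.4]
force: [-0.6, 0.2, -0.4]
opening: 0.0874
gripper_force: 0.0
```

>>> send_rows:
  deltas:
    - [[0, 0, 0], 0]
    - [[0, 0, 0], 0]
    - [[0, 0, 0], 0]
    - [[0, 0, 0], 0]
    - [[0, 0, 0], 0]
  gripper: 0

```text
clock: 6.1
tool_pos: [0.4086, -0.3186, 0.083]
orientation: [-180.0, -0.0, -18.4]
force: [0.2, -0.9, -0.2]
opening: 0.0599
gripper_force: 0.0
```

>>> send_rows:
  deltas:
    - [[0, 0, 0], 0]
    - [[0, 0, 0], 0]
    - [[0, 0, 0], 0]
    - [[0, 0, 0], 0]
    - [[0, 0, 0], 0]

```text
clock: 6.52
tool_pos: [0.4084, -0.3185, 0.0825]
orientation: [180.0, 0.0, -18.4]
force: [0.5, -0.6, 0.6]
opening: 0.0265
gripper_force: 0.0
```

>>> send_rows:
  deltas:
    - [[0, 0, 0], 0]
    - [[0, 0, 0], 0]
    - [[0, 0, 0], 0]
    - [[0, 0, 0], 0]
    - [[0, 0, 0], 0]

```text
clock: 6.93
tool_pos: [0.4084, -0.3185, 0.0825]
orientation: [-180.0, 0.0, -18.4]
force: [0.5, -0.5, -1.2]
opening: 0.0155
gripper_force: 30.0
```

>>> send_rows:
  deltas:
    - [[0, 0, -0.02], 0]
    - [[0, 0, -0.05], 0]
    - [[0, 0, -0.08], 0]
    - [[0, 0, -0.11], 0]
    - [[0, 0, -0.12], 0]

```text
clock: 7.35
tool_pos: [0.4095, -0.319, 0.1816]
orientation: [180.0, -0.2, -18.4]
force: [1.0, -0.5, -2.3]
opening: 0.0158
gripper_force: 30.0
```

Run:
```python
from plan import *
b=np.array([.5517,.0873]);a=np.radians(-7.7)
def B(x,y): return b+[np.cos(a)*x-np.sin(a)*y,np.sin(a)*x+np.cos(a)*y]
P=B(-135,0) if 0 else B(-.135,0)
print(P,B(-.04,0))
Z=.22
plan([(.43,-.18,Z,-45),(.44,-.04,Z,-72),(P[0],P[1],Z,-97.7),(P[0],P[1],.15,-97.7)])
```

```text
[0.41791727 0.10538814] [0.51206067 0.09265945]
at [  0.4095  -0.319    0.1816 -18.3921] t 7.35 F [ 1.  -0.5 -2.3] open 0.0158 rp [179.97  -0.23]
[-0.0305, -0.173, -0.048] 0.2956  dist 146 turn 26.6
[-0.1149, -0.1326, -0.0] 0.3  dist 140 turn 27
[-0.1814, -0.0299, -0.0] 0.2856  dist 147 turn 25.7
[-0.0, 0.0, 0.0875] -0.0  dist 70 turn -0.0
```

>>> send_rows:
  deltas:
    - [[-0.006, -0.035, -0.01], 0.06]
    - [[-0.012, -0.07, -0.02], 0.12]
    - [[-0.018, -0.105, -0.03], 0.18]
    - [[-0.024, -0.14, -0.04], 0.24]
    - [[-0.03, -0.173, -0.048], 0.296]

```text
clock: 7.77
tool_pos: [0.429, -0.1782, 0.2167]
orientation: [180.0, 0.0, -45.4]
force: [0.1, 0.4, -3.0]
opening: 0.0158
gripper_force: 30.0
```

>>> send_rows:
  deltas:
    - [[-0.023, -0.027, 0], 0.06]
    - [[-0.046, -0.053, 0], 0.12]
    - [[-0.069, -0.08, 0], 0.18]
    - [[-0.092, -0.106, 0], 0.24]
    - [[-0.115, -0.133, 0], 0.3]

```text
clock: 8.18
tool_pos: [0.439, -0.0381, 0.2162]
orientation: [179.9, 0.0, -72.3]
force: [0.3, -0.2, -2.8]
opening: 0.0157
gripper_force: 30.0
```

>>> send_rows:
  deltas:
    - [[-0.04, -0.006, 0], 0.06]
    - [[-0.08, -0.012, 0], 0.12]
    - [[-0.12, -0.02, 0], 0.18]
    - [[-0.16, -0.026, 0], 0.24]
    - [[-0.181, -0.03, 0], 0.286]

```text
clock: 8.6
tool_pos: [0.4171, 0.1082, 0.2164]
orientation: [180.0, 0.0, -98.0]
force: [0.1, 0.5, -2.5]
opening: 0.0159
gripper_force: 30.0
```

Run:
```python
from plan import *
plan([(.4179,.1054,.22,-97.7),(.4179,.1054,.15,-97.7)])
```

```text
at [  0.4171   0.1082   0.2164 -98.02  ] t 8.6 F [ 0.1  0.5 -2.5] open 0.0159 rp [1.7998e+02 2.0000e-02]
[0.0034, -0.0014, -0.0045] -0.0036  dist 5 turn -0.3
[-0.0, 0.0, 0.0875] -0.0  dist 70 turn -0.0
```

>>> send_rows:
  deltas:
    - [[0.003, -0.001, 0.025], -0.003]
    - [[0.003, -0.001, 0.05], -0.003]
    - [[0.003, -0.001, 0.075], -0.003]
    - [[0.003, -0.001, 0.095], -0.003]
    - [[0.003, -0.001, 0.095], -0.003]

```text
clock: 9.02
tool_pos: [0.4163, 0.1021, 0.1377]
orientation: [179.7, -0.2, -97.6]
force: [-1.5, 0.0, -2.9]
opening: 0.0156
gripper_force: 30.0
```

Run:
```python
from plan import *
from look import *
plan([(.4179,.1054,.0995,-97.7)])
z=ctrl.get_obs()['tool_pos'][2]-.0795
MOD['ruler_grip']=box(.08,.36,z,z+.005)
S,o=measure(['ruler_grip'],px={('ruler_grip','scene'):(310,190),('ruler_grip','top'):(250,280)})
for k,c in S.items(): cv2.imwrite(f'pics/p2{k}.png',cv2.resize(c['color'][130:300,150:380] if k=='top' else c['color'][140:310,170:400],None,fx=3,fy=3,interpolation=cv2.INTER_CUBIC)[...,::-1])
```

```text
at [  0.4163   0.1021   0.1377 -97.5752] t 9.02 F [-1.5  0.  -2.9] open 0.0156 rp [179.72  -0.23]
[-0.0044, -0.0014, 0.0477] 0.0014  dist 38 turn 0.1
ruler_grip top [4.02e+02 2.00e-01] yaw -7.2 res 1.511
ruler_grip scene [420.  140.8] yaw -8.6 res 1.235
ruler_grip top+scene [415.6 101.8] yaw -7.8 res 1.357
```

View pics/p2scene.png

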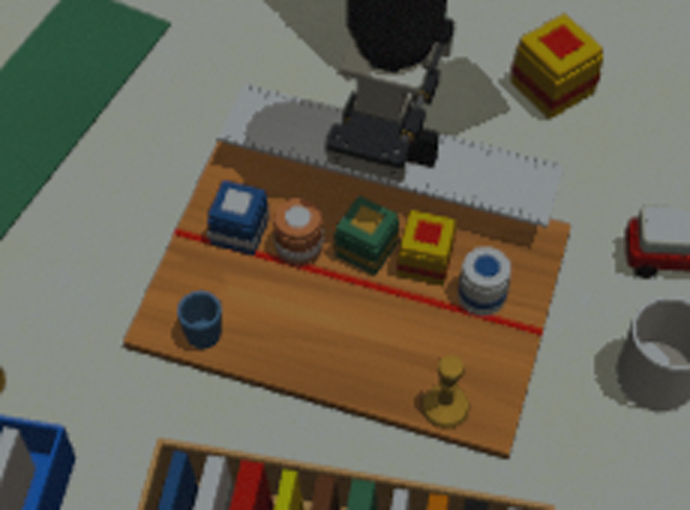

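View pics/p2top.png

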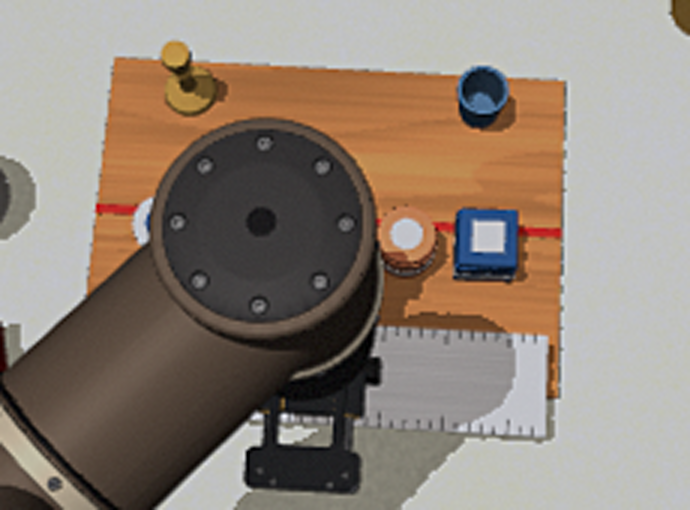

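Both views show the ruler level, parallel to the red tape, and well clear of the tins (front edge at scene crop y 170–220, tins lower down). Next I lower it to the board and begin pushing.

>>> send_rows:
  deltas:
    - [[-0.004, -0.001, 0.012], 0.001]
    - [[-0.004, -0.001, 0.024], 0.001]
    - [[-0.004, -0.001, 0.036], 0.001]
    - [[-0.004, -0.001, 0.044], 0.001]
    - [[-0.004, -0.001, 0.048], 0.001]

```text
clock: 9.63
tool_pos: [0.4198, 0.1065, 0.1026]
orientation: [-180.0, 0.0, -97.6]
force: [0.6, -0.3, -2.7]
opening: 0.016
gripper_force: 30.0
```

>>> send_rows:
  deltas:
    - [[0, 0, 0], 0]
    - [[0, 0, 0], 0]
    - [[0, 0, 0], 0]
    - [[0, 0, 0], 0]
    - [[0, 0, 0], 0]

```text
clock: 10.05
tool_pos: [0.4199, 0.1066, 0.103]
orientation: [-180.0, 0.0, -97.6]
force: [-0.0, -0.2, -2.1]
opening: 0.0158
gripper_force: 30.0
```

Run:
```python
from plan import *
b=np.array([.5517,.0873]);a=np.radians(-7.7)
B=lambda x,y: b+[np.cos(a)*x-np.sin(a)*y,np.sin(a)*x+np.cos(a)*y]
p=ctrl.get_obs()['tool_pos'][:2]-b;print('board xy',np.round([np.cos(a)*p[0]+np.sin(a)*p[1],-np.sin(a)*p[0]+np.cos(a)*p[1]],4))
plan([(*B(x,0),.0995,-97.7) for x in (-.11,-.085,-.065,-.05)])
```

```text
board xy [-0.1332  0.0014]
at [  0.4199   0.1066   0.103  -97.6176] t 10.05 F [-0.  -0.2 -2.1] open 0.0158 rp [-1.7997e+02  3.0000e-02]
[0.0018, -0.029, 0.0043] 0.0009  dist 24 turn 0.1
[0.0, -0.0313, -0.0] -0.0  dist 25 turn -0.0
[-0.0, -0.025, -0.0] -0.0  dist 20 turn -0.0
[0.0, -0.0187, -0.0] -0.0  dist 15 turn -0.0
```

>>> send_rows:
  deltas:
    - [[0, -0.006, 0.003], 0.001]
    - [[0, -0.012, 0.004], 0.001]
    - [[0, -0.018, 0.004], 0.001]
    - [[0, -0.024, 0.004], 0.001]
    - [[0, -0.029, 0.004], 0.001]

```text
clock: 10.47
tool_pos: [0.4433, 0.1033, 0.0992]
orientation: [180.0, -0.0, -97.7]
force: [-1.7, 1.2, -2.0]
opening: 0.0161
gripper_force: 30.0
```

>>> send_rows:
  deltas:
    - [[0, -0.006, 0], 0]
    - [[0, -0.012, 0], 0]
    - [[0, -0.018, 0], 0]
    - [[0, -0.025, 0], 0]
    - [[0, -0.031, 0], 0]

```text
clock: 10.88
tool_pos: [0.4674, 0.0998, 0.0992]
orientation: [180.0, -0.0, -97.7]
force: [-7.6, 2.3, -0.3]
opening: 0.0155
gripper_force: 30.0
```

>>> send_rows:
  deltas:
    - [[0, -0.005, 0], 0]
    - [[0, -0.01, 0], 0]
    - [[0, -0.015, 0], 0]
    - [[0, -0.02, 0], 0]
    - [[0, -0.025, 0], 0]

```text
clock: 11.3
tool_pos: [0.4858, 0.0967, 0.0991]
orientation: [179.8, -0.1, -97.7]
force: [-10.5, 1.3, 3.9]
opening: 0.0155
gripper_force: 30.0
```

>>> send_rows:
  deltas:
    - [[0, -0.004, 0], 0]
    - [[0, -0.008, 0], 0]
    - [[0, -0.012, 0], 0]
    - [[0, -0.016, 0], 0]
    - [[0, -0.018, 0], 0]

```text
clock: 11.72
tool_pos: [0.5002, 0.0948, 0.0991]
orientation: [179.8, -0.1, -97.7]
force: [-9.5, 1.4, 6.1]
opening: 0.0158
gripper_force: 30.0
```

Run:
```python
from plan import *
from h import *
b=np.array([.5517,.0873]);a=np.radians(-7.7)
o=ctrl.get_obs();p=o['tool_pos'][:2]-b;print('board xy',np.round([np.cos(a)*p[0]+np.sin(a)*p[1],-np.sin(a)*p[0]+np.cos(a)*p[1]],4))
plan([])
for n in('scene','top'):
    s=ctrl.snapshot(n);im=s['color'].astype(int)
    red=(im[...,0]>120)&(im[...,1]<50)&(im[...,2]<50)
    v,u=np.nonzero(red);P=np.array([back(s,(x,y),.015)[:2] for x,y in zip(u,v)])-b
    q=np.stack([np.cos(a)*P[:,0]+np.sin(a)*P[:,1],-np.sin(a)*P[:,0]+np.cos(a)*P[:,1]],1)
    q=q[(abs(q[:,0])<.012)&(abs(q[:,1])<.2)];f=np.polyfit(q[:,1],q[:,0],1);print(n,'tape x0,slope deg',f[1].round(4),np.degrees(f[0]).round(2),len(q),q[:,1].min().round(2),q[:,1].max().round(2))
    if n=='scene':cv2.imwrite('pics/p3.png',cv2.resize(s['color'][170:290,200:370,::-1],None,fx=4.5,fy=4.5,interpolation=cv2.INTER_CUBIC))
```

```text
board xy [-0.052   0.0005]
at [ 5.00200e-01  9.48000e-02  9.91000e-02 -9.77378e+01] t 11.72 F [-9.5  1.4  6.1] open 0.0158 rp [ 1.7984e+02 -8.0000e-02]
scene tape x0,slope deg -0.0013 -0.05 50 -0.2 0.2
top tape x0,slope deg -0.0006 -0.6 54 -0.2 -0.04
```

View pics/p3.png

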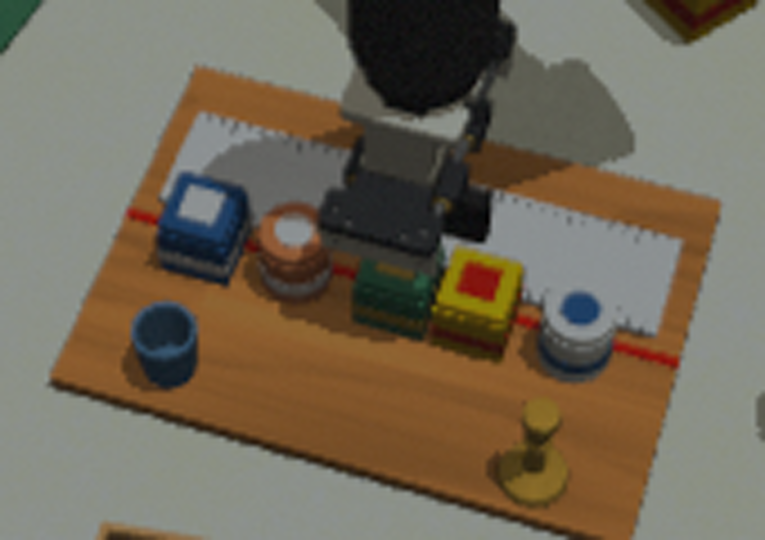

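The picture shows all five tins riding against the ruler edge. Blade front corners are at crop (163,195) and (655,333), just short of the tape, and nothing has tipped. I'll measure edge against tape in the same picture.

```bash
cat > edge.py <<'E'
from h import *
from plant import ctrl
b=np.array([.5517,.0873]);a=np.radians(-7.7)
def tb(P): P=np.asarray(P)[...,:2]-b;return np.stack([np.cos(a)*P[...,0]+np.sin(a)*P[...,1],-np.sin(a)*P[...,0]+np.cos(a)*P[...,1]],-1)
def wp(bx,by,z): return [b[0]+np.cos(a)*bx-np.sin(a)*by,b[1]+np.sin(a)*bx+np.cos(a)*by,z]
def profile(s,by,z,xs):
    uv=proj(s,[wp(x,by,z) for x in xs]).astype(np.float32)
    return cv2.remap(s['color'],uv[None,:,0],uv[None,:,1],cv2.INTER_LINEAR)[0].astype(int)
E
python3 - <<'E'
from edge import *
s=ctrl.snapshot('scene')
for c in((163,195),(655,333)):
    for z in(.017,.022): print(c,z,tb(back(s,(200+c[0]/4.5,170+c[1]/4.5),z)).round(4))
xs=np.arange(-.032,.012,.002);print((xs*1000).round().astype(int).tolist())
for by in(-.174,-.17,-.168,.165,.17,.175): print(by,'B',profile(s,by,.017,xs)[:,2].tolist());print('   R-G',(lambda p:(p[:,0]-p[:,1]).tolist())(profile(s,by,.015,xs)))
E
```

```text
(163, 195) 0.017 [-0.018  -0.1785]
(163, 195) 0.022 [-0.0149 -0.1769]
(655, 333) 0.017 [-0.0156  0.1799]
(655, 333) 0.022 [-0.0125  0.18  ]
[-32, -30, -28, -26, -24, -22, -20, -18, -16, -14, -12, -10, -8, -6, -4, -2, 0, 2, 4, 6, 8, 10]
-0.174 B [97, 100, 103, 106, 107, 103, 101, 100, 97, 94, 86, 80, 79, 82, 85, 79, 76, 77, 75, 55, 46, 47]
   R-G [-23, -25, -24, -24, -24, -25, -24, -26, -26, -24, -20, -13, -10, -9, -13, -7, -4, -9, 0, 9, 17, 23]
-0.17 B [96, 96, 96, 96, 96, 95, 95, 95, 94, 94, 94, 93, 93, 94, 94, 94, 93, 93, 81, 66, 55, 47]
   R-G [-28, -29, -31, -31, -30, -29, -31, -30, -29, -29, -29, -29, -30, -31, -31, -31, -32, -28, -24, -19, -11, -6]
-0.168 B [100, 104, 105, 102, 96, 98, 102, 102, 96, 94, 97, 98, 97, 95, 95, 94, 94, 92, 83, 69, 55, 47]
   R-G [-23, -21, -23, -26, -29, -25, -23, -24, -26, -27, -27, -27, -29, -31, -32, -31, -33, -29, -25, -19, -15, -14]
0.165 B [146, 146, 146, 145, 146, 146, 144, 142, 113, 84, 56, 39, 40, 40, 37, 29, 20, 16, 16, 29, 39, 40]
   R-G [-4, -5, -5, -5, -5, -5, -5, -4, -1, 10, 22, 34, 47, 56, 72, 95, 106, 101, 80, 55, 48, 45]
0.17 B [146, 146, 146, 146, 146, 144, 139, 120, 96, 67, 43, 40, 41, 41, 36, 25, 20, 17, 23, 34, 39, 43]
   R-G [-5, -5, -5, -4, -4, -5, -4, -2, 3, 13, 28, 42, 48, 57, 77, 98, 112, 107, 75, 55, 47, 44]
0.175 B [145, 146, 147, 146, 146, 146, 145, 144, 115, 82, 58, 40, 43, 41, 32, 23, 18, 16, 17, 27, 38, 40]
   R-G [-5, -5, -5, -5, -5, -4, -4, -3, 0, 11, 28, 40, 46, 62, 82, 102, 112, 95, 74, 52, 44, 46]
```

Run:
```python
from edge import *
o=ctrl.get_obs();print(tb(o['tool_pos']).round(4),o['tool_pos'].round(4),o['force'].round(1),o['moment'].round(2))
xs=np.arange(-.026,.004,.002)
s=ctrl.snapshot('top');print((xs*1000).round().astype(int).tolist())
for by in(-.175,-.17,-.165,-.098):
  for z in(.017,.022): print(by,z,profile(s,by,z,xs)[:,2].tolist())
xs=np.arange(-.12,-.08,.002);print((xs*1000).round().astype(int).tolist())
for by in(-.17,-.13):
    print('rear',by,profile(s,by,.0245,xs)[:,2].tolist())
s=ctrl.snapshot('scene')
for by in(-.17,.12,.17): print('rear scene',by,profile(s,by,.0245,xs)[:,2].tolist())
```

```text
[-0.0518  0.0005] [0.5004 0.0948 0.099 ] [-6.2  0.2  1. ] [0.08 2.25 0.13]
[-26, -24, -22, -20, -18, -16, -14, -12, -10, -8, -6, -4, -2, 0, 2]
-0.175 0.017 [222, 222, 222, 222, 221, 223, 229, 216, 173, 95, 81, 59, 43, 39, 38]
-0.175 0.022 [221, 222, 222, 221, 222, 226, 224, 202, 122, 85, 68, 44, 39, 38, 52]
-0.17 0.017 [217, 217, 219, 220, 211, 194, 198, 171, 119, 68, 62, 44, 35, 34, 31]
-0.17 0.022 [218, 219, 220, 219, 206, 208, 192, 150, 85, 71, 56, 37, 38, 36, 51]
-0.165 0.017 [217, 218, 218, 219, 220, 221, 226, 224, 152, 68, 31, 28, 24, 23, 27]
-0.165 0.022 [218, 218, 219, 220, 217, 222, 220, 183, 82, 44, 30, 26, 22, 22, 32]
-0.098 0.017 [160, 163, 146, 131, 153, 158, 158, 140, 98, 59, 42, 34, 25, 23, 25]
-0.098 0.022 [162, 158, 128, 143, 154, 156, 153, 109, 70, 44, 37, 28, 24, 24, 29]
[-120, -118, -116, -114, -112, -110, -108, -106, -104, -102, -100, -98, -96, -94, -92, -90, -88, -86, -84, -82]
rear -0.17 [81, 80, 79, 79, 79, 81, 80, 79, 80, 83, 81, 81, 77, 80, 105, 168, 176, 195, 218, 220]
rear -0.13 [80, 80, 78, 76, 78, 80, 80, 80, 81, 81, 80, 78, 73, 85, 143, 200, 212, 220, 214, 160]
rear scene -0.17 [44, 44, 44, 45, 45, 43, 42, 42, 42, 43, 44, 44, 43, 65, 87, 101, 106, 113, 131, 142]
rear scene 0.12 [45, 46, 46, 46, 45, 44, 43, 42, 43, 43, 43, 43, 43, 53, 75, 100, 126, 140, 144, 146]
rear scene 0.17 [44, 44, 43, 42, 41, 40, 40, 40, 40, 40, 39, 40, 41, 53, 73, 101, 132, 141, 145, 146]
```

The ruler is level, with its edge about 11 mm short of the tape centre (both cameras agree). I push on 11 mm.

>>> send_rows:
  deltas:
    - [[0, -0.003, 0], 0]
    - [[0, -0.006, 0], 0]
    - [[0, -0.009, 0], 0]
    - [[0, -0.012, 0], 0]
    - [[0, -0.014, 0], 0]

```text
clock: 12.38
tool_pos: [0.5111, 0.0933, 0.099]
orientation: [179.8, -0.1, -97.7]
force: [-10.8, 1.9, 4.4]
opening: 0.0159
gripper_force: 30.0
```

>>> send_rows:
  deltas:
    - [[0, 0, 0], 0]
    - [[0, 0, 0], 0]
    - [[0, 0, 0], 0]
    - [[0, 0, 0], 0]
    - [[0, 0, 0], 0]

```text
clock: 12.8
tool_pos: [0.5114, 0.0933, 0.099]
orientation: [179.9, -0.1, -97.7]
force: [-6.1, -0.5, 0.1]
opening: 0.0161
gripper_force: 30.0
```

Run:
```python
from edge import *
o=ctrl.get_obs();print(tb(o['tool_pos']).round(4),o['orientation'],o['clock'])
xs=np.arange(-.016,.012,.002);print((xs*1000).round().astype(int).tolist())
s=ctrl.snapshot('top')
for by in(-.175,-.165,-.098): print('top',by,profile(s,by,.0245,xs)[:,2].tolist())
s=ctrl.snapshot('scene')
for by in(.165,.17,.175,.187): print('scene',by,profile(s,by,.0245,xs)[:,2].tolist(),(lambda p:(p[:,0]-p[:,1]).tolist())(profile(s,by,.015,xs)))
```

```text
[-0.0408  0.0005] [ 1.79864393e+02 -7.77243310e-02 -9.77306238e+01] 12.8
[-16, -14, -12, -10, -8, -6, -4, -2, 0, 2, 4, 6, 8, 10]
top -0.175 [223, 224, 227, 227, 229, 234, 229, 198, 95, 73, 78, 82, 85, 83]
top -0.165 [220, 220, 222, 222, 218, 222, 232, 197, 81, 36, 37, 47, 48, 44]
top -0.098 [166, 163, 143, 135, 141, 148, 139, 108, 63, 37, 44, 49, 49, 47]
scene 0.165 [146, 144, 145, 147, 147, 147, 144, 138, 109, 76, 44, 25, 20, 27] [-4, -5, -5, -5, -4, -3, 11, 49, 82, 93, 79, 56, 46, 44]
scene 0.17 [146, 146, 146, 146, 146, 136, 124, 112, 91, 59, 35, 21, 21, 31] [-5, -6, -5, -4, -4, -1, 15, 41, 84, 98, 74, 56, 47, 45]
scene 0.175 [147, 147, 147, 146, 146, 145, 144, 144, 110, 77, 45, 25, 20, 25] [-6, -5, -5, -5, -5, 1, 9, 61, 98, 92, 76, 53, 44, 44]
scene 0.187 [43, 45, 46, 45, 44, 43, 43, 42, 35, 26, 18, 15, 19, 27] [49, 49, 48, 49, 49, 68, 86, 105, 112, 103, 84, 57, 48, 44]
```

Edge is on the tape centre within 1 mm. I back straight off, lift, and look.

>>> send_rows:
  deltas:
    - [[0, 0.004, 0], 0]
    - [[0, 0.012, 0], 0]
    - [[0, 0.025, 0], 0]
    - [[0, 0.045, 0], 0]
    - [[0, 0.065, 0], 0]

```text
clock: 13.32
tool_pos: [0.4601, 0.101, 0.0993]
orientation: [-180.0, 0.0, -97.7]
force: [-0.7, 0.6, -2.4]
opening: 0.016
gripper_force: 30.0
```

>>> send_rows:
  deltas:
    - [[0, 0.02, 0], 0]
    - [[0, 0.04, 0], 0]
    - [[0, 0.04, -0.04], 0]
    - [[0, 0.04, -0.09], 0]
    - [[0, 0.04, -0.14], 0]

```text
clock: 13.73
tool_pos: [0.4278, 0.1049, 0.2124]
orientation: [179.9, -0.1, -97.7]
force: [1.9, 1.5, -2.7]
opening: 0.0161
gripper_force: 30.0
```

Run:
```python
from look import *
from edge import *
from plan import plan
S,o=measure(TINS,cams=('scene',),sep=False,px={('tin_yellow','scene'):(305,237),('tin_white','scene'):(328,244),('tin_copper','scene'):(265,225),('tin_green','scene'):(288,235),('tin_blue','scene'):(245,220)})
for t in TINS: print(t,tb(o[t]).round(4),np.degrees(o[t][2]-a).round(1))
cv2.imwrite('pics/p4.png',cv2.resize(S['scene']['color'][170:290,200:370,::-1],None,fx=4.5,fy=4.5,interpolation=cv2.INTER_CUBIC))
plan([(.44,-.04,.22,-72),(.43,-.18,.22,-45),(.4058,-.3205,.2,-17),(.4058,-.3205,.14,-17)])
```

```text
tin_blue scene [560.  -49.4] yaw -7.7 res 0.087
tin_copper scene [566.9  16.1] yaw -0.7 res 0.089
tin_green scene [577.8  89.5] yaw -7.3 res 0.052
tin_yellow scene [585.1 144.7] yaw -5.7 res 0.081
tin_white scene [594.2 211.5] yaw 4.6 res 0.084
tin_blue [ 0.0266 -0.1344] 0.0
tin_copper [ 0.0246 -0.0685] 7.0
tin_green [0.0255 0.0057] 0.4
tin_yellow [0.0254 0.0613] 2.0
tin_white [0.0254 0.1288] 12.3
at [  0.4282   0.1048   0.2105 -97.7213] t 14.03 F [-0.5  0.8 -2.3] open 0.0159 rp [ 1.7994e+02 -2.0000e-02]
[0.1774, -0.039, -0.0118] -0.2858  dist 146 turn -25.7
[0.1626, 0.066, -0.0] -0.3  dist 140 turn -27
[0.1028, 0.1456, 0.025] -0.3111  dist 144 turn -28
[0.0, -0.0, 0.075] 0.0  dist 60 turn 0
```

View pics/p4.png

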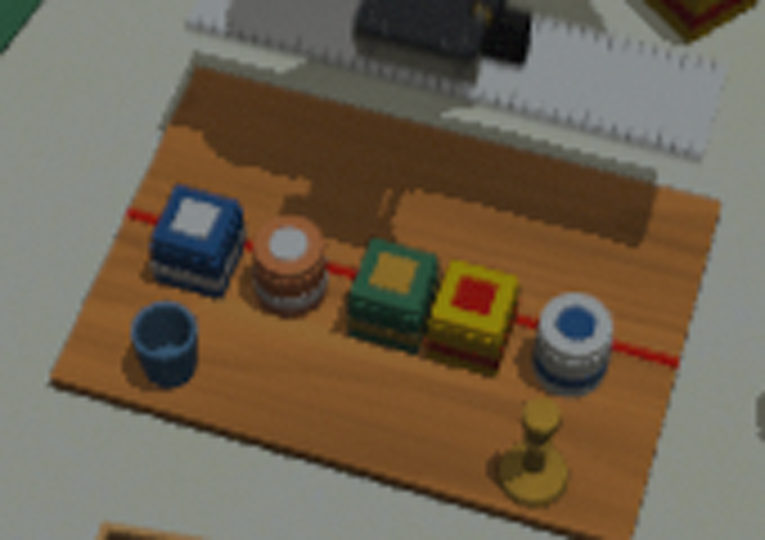

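All five tins stand upright with near sides on the tape (centres 25–26.6 mm beyond it, squares within about 2°), and the egg cup (crop 165,343) and candlestick (crop 535,470) haven't moved. Now I return the ruler.

>>> send_rows:
  deltas:
    - [[0.035, -0.008, -0.002], -0.06]
    - [[0.07, -0.016, -0.005], -0.12]
    - [[0.105, -0.024, -0.008], -0.18]
    - [[0.14, -0.032, -0.01], -0.24]
    - [[0.177, -0.039, -0.012], -0.286]

```text
clock: 14.45
tool_pos: [0.4403, -0.0406, 0.2195]
orientation: [179.8, 0.0, -71.7]
force: [0.9, -0.4, -2.7]
opening: 0.0159
gripper_force: 30.0
```

>>> send_rows:
  deltas:
    - [[0.032, 0.013, 0], -0.06]
    - [[0.065, 0.026, 0], -0.12]
    - [[0.098, 0.04, 0], -0.18]
    - [[0.13, 0.053, 0], -0.24]
    - [[0.163, 0.066, 0], -0.3]

```text
clock: 14.87
tool_pos: [0.43, -0.1809, 0.2192]
orientation: [179.9, 0.1, -44.7]
force: [1.4, 1.4, -3.1]
opening: 0.016
gripper_force: 30.0
```

>>> send_rows:
  deltas:
    - [[0.02, 0.029, 0.005], -0.06]
    - [[0.04, 0.058, 0.01], -0.12]
    - [[0.06, 0.087, 0.015], -0.18]
    - [[0.082, 0.116, 0.02], -0.25]
    - [[0.103, 0.146, 0.025], -0.311]

```text
clock: 15.28
tool_pos: [0.4058, -0.3216, 0.1988]
orientation: [-180.0, 0.2, -16.7]
force: [0.5, -0.8, -2.5]
opening: 0.0159
gripper_force: 30.0
```

Run:
```python
from plan import *
plan([(.4062,-.3210,.12,-17),(.4062,-.3210,.084,-17)])
```

```text
at [  0.4058  -0.3216   0.1988 -16.6671] t 15.28 F [ 0.5 -0.8 -2.5] open 0.0159 rp [-179.99    0.19]
[0.0003, -0.0008, 0.0986] 0.0037  dist 79 turn 0.3
[0.0, -0.0, 0.045] 0.0  dist 36 turn 0
```

>>> send_rows:
  deltas:
    - [[0, -0.001, 0.025], 0.003]
    - [[0, -0.001, 0.05], 0.003]
    - [[0, -0.001, 0.075], 0.003]
    - [[0, -0.001, 0.092], 0.003]
    - [[0, -0.001, 0.098], 0.003]

```text
clock: 15.7
tool_pos: [0.4048, -0.319, 0.1186]
orientation: [-180.0, 0.4, -17.3]
force: [-0.3, 0.8, -2.7]
opening: 0.0158
gripper_force: 30.0
```

>>> send_rows:
  deltas:
    - [[0, 0, 0.012], 0]
    - [[0, 0, 0.024], 0]
    - [[0, 0, 0.034], 0]
    - [[0, 0, 0.04], 0]
    - [[0, 0, 0.042], 0]

```text
clock: 16.12
tool_pos: [0.4069, -0.3196, 0.0882]
orientation: [-180.0, 0.1, -17.2]
force: [-0.0, -0.5, -1.9]
opening: 0.0156
gripper_force: 30.0
```

>>> send_rows:
  deltas:
    - [[0, 0, 0], 0]
    - [[0, 0, 0], 0]
    - [[0, 0, 0], 0]
    - [[0, 0, 0], 0]
    - [[0, 0, 0], 0]

```text
clock: 16.53
tool_pos: [0.4074, -0.3199, 0.0894]
orientation: [180.0, -0.0, -17.3]
force: [0.3, -0.7, -2.6]
opening: 0.0158
gripper_force: 30.0
```

>>> send_rows:
  deltas:
    - [[0, 0, 0.003], 0]
    - [[0, 0, 0.005], 0]
    - [[0, 0, 0.007], 0]
    - [[0, 0, 0.008], 0]
    - [[0, 0, 0.008], 0]

```text
clock: 16.95
tool_pos: [0.4071, -0.3198, 0.0825]
orientation: [180.0, 0.0, -17.2]
force: [-1.3, 0.1, -0.9]
opening: 0.016
gripper_force: 30.0
```

>>> send_rows:
  deltas:
    - [[0, 0, 0], 0]
    - [[0, 0, 0], 0]
    - [[0, 0, 0], 0]
    - [[0, 0, 0], 0]
    - [[0, 0, 0], 0]

```text
clock: 17.37
tool_pos: [0.4071, -0.3198, 0.0826]
orientation: [-180.0, 0.0, -17.3]
force: [-0.0, 0.8, -1.2]
opening: 0.016
gripper_force: 30.0
```

Force has dropped from -2.6 N, so the mat is taking some of the weight. I release slowly and rise.

>>> send_rows:
  deltas:
    - [[0, 0, 0.001], 0]
    - [[0, 0, 0.001], 0]
    - [[0, 0, 0.001], 0]
    - [[0, 0, 0.001], 0]
    - [[0, 0, 0.001], 0]

```text
clock: 17.78
tool_pos: [0.4072, -0.3197, 0.0825]
orientation: [180.0, -0.0, -17.2]
force: [-2.6, 3.4, 9.3]
opening: 0.0159
gripper_force: 30.0
```

>>> send_rows:
  deltas:
    - [[0, 0, 0], 0]
    - [[0, 0, 0], 0]
    - [[0, 0, 0], 0]
    - [[0, 0, 0], 0]
    - [[0, 0, 0], 0]
  gripper: 1

```text
clock: 18.2
tool_pos: [0.4073, -0.3198, 0.0817]
orientation: [180.0, -0.0, -17.3]
force: [-0.3, -0.3, -0.1]
opening: 0.0435
gripper_force: 0.0
```

>>> send_rows:
  deltas:
    - [[0, 0, 0], 0]
    - [[0, 0, 0], 0]
    - [[0, 0, 0], 0]
    - [[0, 0, 0], 0]
    - [[0, 0, 0], 0]

```text
clock: 18.62
tool_pos: [0.4072, -0.3198, 0.0818]
orientation: [180.0, -0.0, -17.2]
force: [-1.2, 0.2, -0.4]
opening: 0.0771
gripper_force: 0.0
```

>>> send_rows:
  deltas:
    - [[0, 0, -0.02], 0]
    - [[0, 0, -0.06], 0]
    - [[0, 0, -0.11], 0]
    - [[0, 0, -0.16], 0]
    - [[0, 0, -0.2], 0]

```text
clock: 19.03
tool_pos: [0.4073, -0.32, 0.2448]
orientation: [180.0, -0.1, -17.2]
force: [1.7, 0.0, 0.2]
opening: 0.0876
gripper_force: 0.0
```

>>> send_rows:
  deltas:
    - [[0, 0, -0.03], 0]
    - [[0, 0, -0.06], 0]
    - [[0, 0, -0.06], 0]
    - [[0, 0, -0.06], 0]
    - [[0, 0, -0.06], 0]

```text
clock: 19.45
tool_pos: [0.4069, -0.3195, 0.2893]
orientation: [-180.0, 0.0, -17.3]
force: [-0.2, 0.0, -1.2]
opening: 0.0876
gripper_force: 0.0
```

Run:
```python
from look import *
from plan import plan
S,o=measure(['mat','ruler_grip'],cams=('scene',),sep=False,px={('ruler_grip','scene'):(173,185)})
plan([])
cv2.imwrite('pics/p5.png',cv2.resize(S['scene']['color'][70:345,80:460,::-1],None,fx=2,fy=2,interpolation=cv2.INTER_CUBIC))
```

```text
mat scene [ 405.7 -324.2] yaw 72.9 res 0.025
ruler_grip scene [ 405.5 -322.3] yaw 72.7 res 0.042
at [  0.4068  -0.3196   0.2886 -17.2552] t 19.6 F [ 0.3 -1.1  0.4] open 0.0874 rp [-1.7999e+02  1.2000e-01]
```

View pics/p5.png

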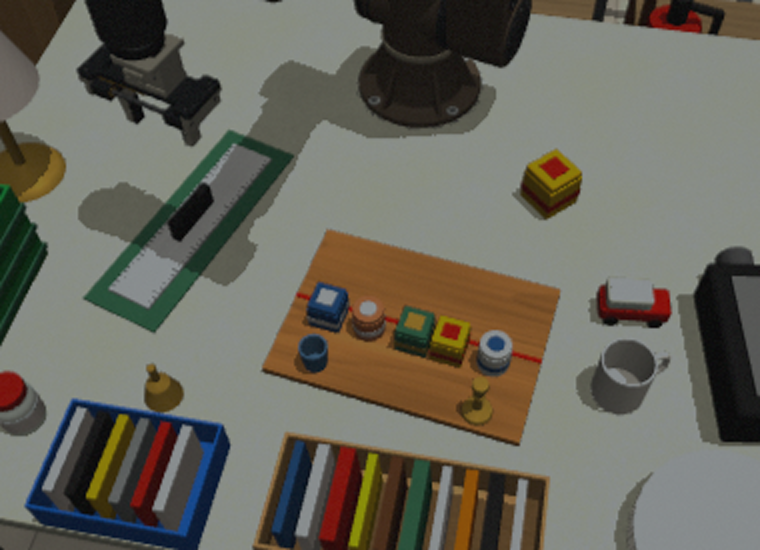

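The picture shows the ruler centred along its mat (crop 190,215), the tins in line on the tape, and the other wares in place. One check from the now-unblocked top camera, then I hand in.

Run:
```python
from look import *
from edge import *
S,o=measure(TINS,cams=('top',),sep=False,px={('tin_yellow','top'):(232,188)})
for t in TINS: print(t,tb(o[t]).round(4),np.degrees(o[t][2]-a).round(1))
s=S['top'];im=s['color'].astype(int);v,u=np.nonzero((im[...,0]-im[...,1]>90)&(im[...,2]<70))
q=np.array([tb(back(s,(x,y),.015)) for x,y in zip(u,v)]);q=q[(abs(q[:,0])<.008)&(abs(q[:,1])<.2)];print('tape',np.polyfit(q[:,1],q[:,0],1),len(q))
```

```text
Traceback (most recent call last):
  File "look.py", line 16, in measure
    s,xy=sub[0][1],sub[0][3];g=back(s,(xy[0]*560,xy[1]*420),zt)
         ~~~^^^
IndexError: list index out of range
```

Run:
```python
from look import *
from edge import *
for t in TINS:
    try:
        S,o=measure([t],cams=('top',),sep=False,px={('tin_yellow','top'):(232,195)});print(t,tb(o[t]).round(4),np.degrees(o[t][2]-a).round(1))
    except IndexError: print(t,'missed')
s=S['top'];im=s['color'].astype(int);v,u=np.nonzero((im[...,0]-im[...,1]>90)&(im[...,2]<70))
q=np.array([tb(back(s,(x,y),.015)) for x,y in zip(u,v)]);q=q[(abs(q[:,0])<.008)&(abs(q[:,1])<.2)];print('tape',np.polyfit(q[:,1],q[:,0],1),len(q))
```

```text
tin_blue top [556.4 -49.6] yaw -4.4 res 0.09
tin_blue [ 0.023  -0.1351] 3.3
tin_copper top [564.4  14.8] yaw -1.7 res 0.151
tin_copper [ 0.0223 -0.0701] 6.0
tin_green top [575.   90.3] yaw -7.3 res 0.07
tin_green [0.0227 0.0061] 0.4
tin_yellow top [582.2 144.5] yaw -7.6 res 0.089
tin_yellow [0.0226 0.0608] 0.1
tin_white top [590.3 213.4] yaw -0.4 res 0.082
tin_white [0.0213 0.1302] 7.3
tape [-0.00207173 -0.00072116] 333
```

```bash
python3 -c "
from plant import ctrl
print(ctrl.close_job())"
```

```text
the job is handed in; nothing more can be done
None
```

The job is handed in, with no verdict returned: all five tins stand upright with their near sides within about 2 mm of a straight line on the red tape, the ruler lies flat and centred along its mat, and the other wares were not moved.

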